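Load the reference cell and battery packs onto a free-turning test turntable

TASK

Break the stuck cap of the silver canister loose with a hard anticlockwise twist, spin it off and put it in the blue tray, then take the orange reference cell out of the canister and stand it upright on the turntable's round red mark. Also lay every green battery pack flat on the turntable, each centred on a white bay of its own and lengthwise along the bay's black line. The turntable turns freely: do not spin it, and leave its yellow line pointing at the yellow arrow on its base; leave everything else on the bench where it is.

Things in the scene. Friction and masses are not known exactly. Their poses are not given: they have to be found in the camera images.
- canister: Fixed round aluminium canister with a yellow band, origin at the centre of its underside on the bench, z up, yaw varies. Body 104 mm diameter, 62 mm high, then a neck 46 mm in diameter up to 76 mm. The closed cap has its x axis along the canister's x axis. Two red seal catches on its shoulder, 46 mm from the axis, up to 75 mm high, slide outward when the cap's teeth force them, and stay there.
- cap: Loose tall black cap, 68 mm diameter, 86 mm high, about 140 g, origin at the centre of its underside, z up, white index line on top along +x. Its top 32 mm is a solid round grip, hollow below. Closed, its underside is 62 mm above the bench, on the canister's shoulder. Lifted off, raise it straight up by 65 mm before moving it sideways.
- cap_top (a point): Centre of the cap's top face. Turn the cap anticlockwise from above. For the first 0.5 rad it is stuck (about 1 N m: grip with 40 N or more), then it turns easily. It does not rise as it turns; it is locked down (2 mm of play) until, 1.65 to 2.3 rad from closed, it lifts straight off. It stops at about 2.4 rad.
- cell: Loose orange reference cell, upright cylinder 32 mm diameter, 100 mm tall, about 200 g, origin at the centre of its underside, z up. It starts standing in the canister under the cap, its underside 12 mm above the bench, its top at 112 mm, so it sticks 36 mm out of the neck, with 2 mm of play round it. Lift it straight up by at least 70 mm.
- tray: Fixed blue open tray for the cap, 125 x 125 mm outside, walls 4 mm thick and 28 mm high; origin at the centre of its underside on the bench.
- tray_in (a point): Centre of the tray's inner floor, where the cap goes.
- turntable_base: Fixed black round foot of the turntable, 220 mm diameter, origin at the centre of its underside on the bench; a tongue reaches out along its +x to 180 mm and ends in the yellow arrow. Its yaw varies.
- hub (a point): Frame of the turntable's dark disc (300 mm diameter, 12 mm thick): on its axis, on its upper face, 32 mm above the bench; x along its yellow line, out past the red mark. The disc (1.4 kg) turns about z with very little friction. On its centre is a black grip bar, 44 mm long (x), 16 mm wide, top 66 mm above the bench; with it the disc can be turned back.
- platter (a joint): Angle of the disc, rad, anticlockwise from above; 0 when the yellow line points at the arrow. Starts within 0.05.
- cell_mark (a point): Centre of the round red mark (48 mm diameter) on the platter's upper face, 93 mm from the axis along platter +x.
- bay0 (a point): Centre of a white bay (96 x 40 mm, with a black line lengthwise) on the platter's upper face, 93 mm from the axis along platter +y; its length points away from the axis, i.e. along platter y.
- bay1 (a point): Same, along platter -x; its length lies along platter x.
- bay2 (a point): Same, along platter -y; its length lies along platter y.
- pack0: Loose green and black battery pack, a block 90 mm long (x) x 34 mm wide (y) x 26 mm high, 130 g, origin at the centre of its underside, z up. It starts flat on the bench. Absent (None) in some starts.
- pack1: Loose green and black battery pack, a block 90 mm long (x) x 34 mm wide (y) x 26 mm high, 130 g, origin at the centre of its underside, z up. It starts flat on the bench. Absent (None) in some starts.
- pack2: Loose green and black battery pack, a block 90 mm long (x) x 34 mm wide (y) x 26 mm high, 130 g, origin at the centre of its underside, z up. It starts flat on the bench. Absent (None) in some starts.
- screwdriver: Loose screwdriver lying on the bench; a bystander, leave it where it is. Origin at its underside.
- tape: Loose roll of orange tape, 90 mm diameter, 24 mm high; a bystander, leave it where it is. Origin at its underside.
- meter: Loose yellow hand meter, 150 x 75 x 35 mm; a bystander, leave it where it is. Origin at its underside.
- board: Loose blue controller module, 100 x 42 x 14 mm; a bystander, leave it where it is. Origin at its underside.
- carton: Loose cardboard box, 65 x 100 x 50 mm; a bystander, leave it where it is. Origin at its underside.
- cup: Loose black cup, 70 mm diameter, 70 mm high; a bystander, leave it where it is. Origin at its underside.
Not all that is in view belongs to the job. Leave any brown look-alike of the pack2 alone. What is shaped like the pack0 but pink is not meant.

How it is judged:
By the outcome, as a careful person would: the job done as asked, in the order asked, and still so for the second after the job is handed in, with the robot touching nothing.
Of pack0, pack1, pack2 only 2 to 3 are there at a start; the rules pass over those that are not, and their reading is None.
At some moment in a run one of pack0, pack1, pack2 may be knocked a few centimetres aside while the robot is not near it.
It also fails if it takes over 210 s, if anything falls off the work surface, if the arm or the gripper's body presses on something with over 40 N, if the wrist force passes 120 N, or if a joint passes its speed limit or range.

ROBOT

A 6-joint arm with a two-finger parallel gripper is mounted at the origin on the work surface. World frame = base frame: x ahead of the robot, y to its left, z up, the work surface at z = 0. Lengths are in m, angles in rad, forces in N, time in s.
With the tool pointing down it reaches from about 0.35 to 0.85 m from the base axis. Payload 8.1 kg.
Tool frame: the origin (TCP) lies at the very end of the fingers, on their centre line; the grasp point (between the pads) lies 19 mm behind it; z points along the fingers, y is the line along which they close (so a half turn about z gives the same grasp; the last joint's range is limited). The gripper opens to 93 mm and grips with 3 to 60 N. Pads are 15 mm wide; open, the fingers measure 128 mm over their backs; the gripper's body (75 mm by 188 mm) begins 65 mm behind the grasp point.
Start: joints at [1.132, 0.13, 1.488, -0, 1.523, -0.085], TCP at [0.208, 0.563, 0.219] pointing down, gripper open.
Joint ranges: [-2.96, 2.96], [-0.89, 2.26], [0.02, 2.5], [-1.34, 4.48], [0, 2.73], [-2.66, 2.66]. Speed limits (rad/s): [2.39, 2.39, 2.79, 3.14, 3.14, 3.14].

INTERFACE

Orientations are given as a unit quaternion [x, y, z, w].
In Python, from rig import r, kinematics, readout, eyes, finder gives the robot as it stands. The module is installed in compiled form; this text tells all that it offers. Calls block until the motion is done:
- r.reach(position, orientation): joint-space move of the TCP to a pose.
- r.move_l(position, attitude=None, feed=0.15): straight line of the TCP; attitude=None keeps the orientation; feed is the mean speed in m/s.
- r.move_joints(angles): joint-space move.
- r.move_gripper(opening, effort=None): finger opening in m; effort is the grip in N (None keeps the last); returns when the fingers have stopped.
- r.wait(seconds).
- kinematics.solve_ik(position, orientation): joint angles nearest the present ones, or None.
- readout.get_state(): the state.
- eyes.read_camera(name): name is "side" or "top" or "wrist"; returns the picture (400x640x3 uint8, red, green, blue); there is no depth.
- eyes.camera_info(name): a dict with "K" (3x3 intrinsics, pixels), "distortion" ([k1, k2, p1, p2, k3] as OpenCV has them; the pictures are not rectified), "rvec" (rotation vector, rad) and "tvec" (3), from world to camera coordinates, as OpenCV has them; the wrist camera has in their place "mount" (4x4, takes a point from camera to tool coordinates, whose origin is the TCP and whose axes are the flange's). Camera axes: x right, y down, z forward; pixel columns grow to the right and rows downward; lengths in m; the calibration is good to about 2 mm. A picture is of the moment at which its call begins: read the wrist's pose just before it. camera_info takes no time and is no camera call.
A pose or a line that the arm cannot do raises r.IKError and nothing moves.
- r.sign_off(): hands the job in; it is judged then, once.
Trained networks look in the newest picture that a camera, given by its name, has taken for a name from the list of things; names that differ only in an ending like _2 or _b are one class to them, and where a whole thing is asked for, a point or a joint stands for the part that bears it (a point fixed in the world has none). Each returns a list of dicts, best first, with "score" (0 to 1); they miss things now and then, are a little off and sometimes report something else, mostly with a low value. They report only what shows in the picture. A call takes as long as a camera call. They do not tell look-alikes from the thing itself.
- finder.boxes_of(camera, thing): "rect" ([left, top, right, bottom] in pixels, round what is visible of it).
- finder.cut_out(camera, thing): "pixels" (400x640 bool, what is visible of it) and "rect" ([left, top, right, bottom] in pixels, round what is visible of it).
- finder.place_of(camera, thing): "at" ([column, row] in pixels: a listed point, or the origin of a listed thing).
The state is a dict: "t": time; "joints": joint angles; "qd": joint speeds; "joint_efforts": joint torques, N m; "ee_pos": TCP position; "tcp_rot": TCP orientation; "contact_force": force on the tool from outside, world axes, zero at the start; "torque": the same for the moment, N m; "gripper_width": finger opening in m; "grasp_force": force on a finger pad.
Only numpy, scipy, OpenCV 4.12 (cv2) and the standard library are available. Lean on these libraries where they do the work, as an engineer would, in place of code of your own. Each camera call takes 0.05 s, during which the arm holds its last target. There are 200 camera calls.

## Working session

There is one attempt and no reset: what is moved stays moved. The work goes in short steps, each a Python script; the robot and the scene stay as the last script left them, time stands still between calls to the robot, and variables do not carry over. Pictures are saved under pics/ and viewed, at most 19 in all, crops included, and the job is handed in when it is done.

```bash
mkdir -p pics
cat > h.py <<'E'
from rig import r, kinematics, readout, eyes, finder
import numpy as np, cv2
from scipy.spatial.transform import Rotation as R
def st(): return readout.get_state()
def cam(name):
    """K,D,Rwc,twc (world->cam) for the present moment"""
    i=eyes.camera_info(name); K=np.array(i["K"],float); D=np.array(i["distortion"],float)
    if "rvec" in i:
        return K,D,cv2.Rodrigues(np.array(i["rvec"],float))[0],np.array(i["tvec"],float).ravel()
    s=st(); T=np.eye(4); T[:3,:3]=R.from_quat(s["tcp_rot"]).as_matrix(); T[:3,3]=s["ee_pos"]
    T=np.linalg.inv(T@np.array(i["mount"])); return K,D,T[:3,:3],T[:3,3]
def px2w(c,px,z):
    K,D,Rm,t=c; p=cv2.undistortPoints(np.array(px,float).reshape(-1,1,2),K,D).reshape(-1,2)
    d=np.c_[p,np.ones(len(p))]@Rm; o=-Rm.T@t
    return o+d*((z-o[2])/d[:,2])[:,None]
def w2px(c,P):
    K,D,Rm,t=c; return cv2.projectPoints(np.array(P,float).reshape(-1,1,3),cv2.Rodrigues(Rm)[0],t,K,D)[0].reshape(-1,2)
def down(yaw):
    """tool pointing down, finger closing line (tool y) at world angle yaw"""
    y=np.array([np.cos(yaw),np.sin(yaw),0]); z=np.array([0,0,-1.]); x=np.cross(y,z)
    return R.from_matrix(np.c_[x,y,z]).as_quat()
def save(n,im): cv2.imwrite("pics/"+n,im[:,:,::-1])
E
python3 - <<'E'
from h import *
for n in ("top","side","wrist"):
    c=cam(n); im=eyes.read_camera(n); save(n+"0.png",im); np.save(n+"0.npy",im)
    print(n,c[0][0,0],-c[2].T@c[3],c[2][2])
    if n=="wrist":continue
    for t in "canister cap_top tray_in turntable_base hub cell_mark bay0 bay1 bay2 pack0 cap tape meter board carton cup screwdriver".split():
        print(t,[(np.round(d["at"]).tolist(),round(d["score"],2)) for d in finder.place_of(n,t)[:5]])
print(st())
E
```

```text
top 490.1549939352779 [ 0.27661676 -0.04971424  1.49997436] [ 0.19477221  0.00249276 -0.98084534]
canister []
cap_top [([367.0, 220.0], 0.69)]
tray_in [([312.0, 209.0], 0.73), ([217.0, 221.0], 0.52)]
turntable_base [([215.0, 223.0], 0.66), ([219.0, 249.0], 0.59), ([454.0, 236.0], 0.59)]
hub [([216.0, 220.0], 0.96)]
cell_mark [([245.0, 213.0], 0.84), ([398.0, 156.0], 0.39)]
bay0 [([212.0, 189.0], 0.71), ([186.0, 224.0], 0.69), ([217.0, 252.0], 0.55)]
bay1 [([212.0, 189.0], 0.71), ([186.0, 224.0], 0.69), ([217.0, 252.0], 0.55)]
bay2 [([212.0, 189.0], 0.71), ([186.0, 224.0], 0.69), ([217.0, 252.0], 0.55)]
pack0 [([453.0, 234.0], 0.89), ([454.0, 194.0], 0.79)]
cap [([366.0, 228.0], 0.77)]
tape [([292.0, 143.0], 0.93)]
meter [([346.0, 152.0], 0.72)]
board [([293.0, 145.0], 0.3)]
carton [([400.0, 157.0], 0.91), ([184.0, 224.0], 0.75)]
cup [([247.0, 140.0], 0.78), ([399.0, 158.0], 0.48)]
screwdriver [([306.0, 262.0], 0.59)]
side 364.49001940473073 [ 0.1607018  -0.54875286  0.87274802] [ 0.39677715  0.51179413 -0.76199387]
canister [([330.0, 269.0], 0.83)]
cap_top [([331.0, 232.0], 0.94), ([
[... 1042 characters left out ...]
7571]
{'t': 1.85, 'joints': array([ 1.13158693e+00,  1.30373189e-01,  1.48817026e+00, -1.32453642e-06,
        1.52297303e+00, -8.53534447e-02]), 'qd': array([ 0.00042755,  0.00030843, -0.00051184, -0.00050305, -0.00118121,
        0.00081014]), 'joint_efforts': array([ 1.09669563e-03, -5.59728956e+01, -4.92059863e+01,  7.69720506e-02,
        2.23734352e-02, -1.16829384e-05]), 'ee_pos': array([0.20787694, 0.5628714 , 0.2186676 ]), 'tcp_rot': array([1.76006312e-01, 9.84389037e-01, 3.66137411e-05, 1.05144774e-05]), 'contact_force': array([ 0.42733768, -0.56076679, -0.32343135]), 'torque': array([-0.00166246, -0.00756995,  0.01139363]), 'grasp_force': 0.0, 'gripper_width': 0.09263378977830915}
```

Run:
```python
import cv2
t=cv2.imread("pics/top0.png"); s=cv2.imread("pics/side0.png")
cv2.imwrite("pics/a.png",cv2.resize(t[100:300,150:500],(800,457),interpolation=cv2.INTER_CUBIC))
cv2.imwrite("pics/b.png",cv2.resize(s[120:400,180:510],(707,600),interpolation=cv2.INTER_CUBIC))
```

```text
(no output)
```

View pics/a.png

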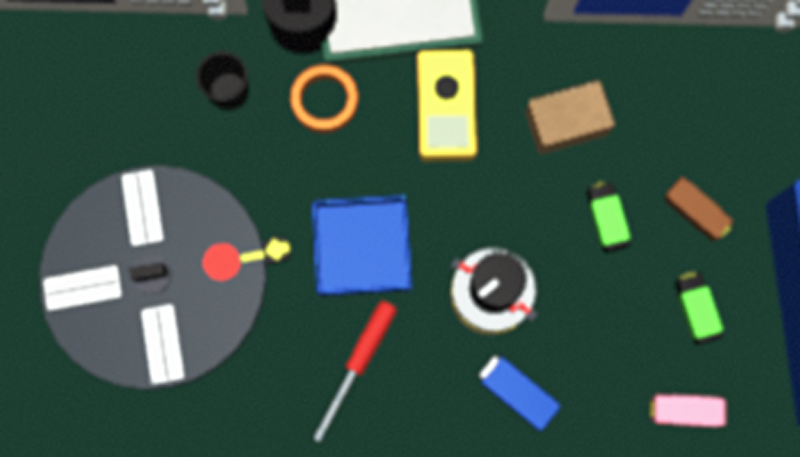

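View pics/b.png

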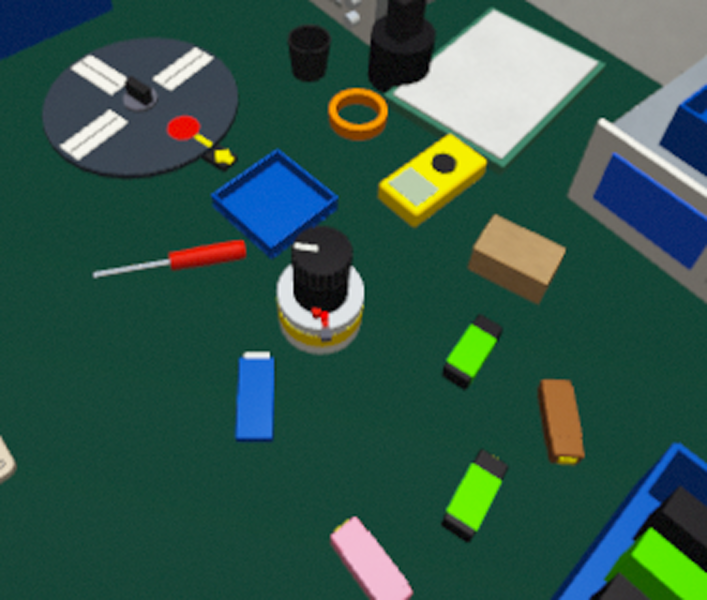

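The top view (full-image pixels) shows the turntable hub at (216,220), the tray at (308,207), and the canister with its black cap at about (367,223). There are two lime-green packs at about (417,195) and (456,236). The look-alikes are brown at (456,191) and pink at (452,279), and the blue board is at (377,272). The two green blocks are the packs. The green item in the bin at the side isn't flat on the bench.

```bash
cat >> h.py <<'E'
def blobs(im,lo,hi,amin=30):
    m=cv2.inRange(cv2.cvtColor(im,cv2.COLOR_RGB2HSV),lo,hi); n,l,s,c=cv2.connectedComponentsWithStats(m)
    return [np.c_[np.where(l==i)[::-1]] for i in range(1,n) if s[i,4]>amin]
GREEN=((45,120,120),(75,255,255))
def rect(c,b,z):
    """min-area rectangle of a blob's pixels at height z: centre, length, width, yaw of length"""
    q=px2w(c,b,z)[:,:2]; (cx,cy),(w,h),a=cv2.minAreaRect((q*1e3).astype(np.float32))
    if w<h: w,h,a=h,w,a+90
    return np.array([cx,cy])/1e3,w,h,np.deg2rad(a)
E
python3 - <<'E'
from h import *
for n in ("top","side"):
    c=cam(n); im=np.load(n+"0.npy")
    print(n,"base px",w2px(c,[[0,0,0],[.5,0,0],[0,.5,0]]).round().tolist())
    for b in blobs(im,*GREEN): print("green",b.mean(0).round(),len(b),rect(c,b,.026))
    for nm,lo,hi in (("red",(0,150,150),(8,255,255)),("blue",(105,150,80),(125,255,255)),("yellow",(25,150,150),(35,255,255)),("white",(0,0,215),(180,40,255))):
        for b in blobs(im,lo,hi,25):
            z={"red":.032,"blue":.028,"yellow":.032,"white":.032}[nm]
            print(nm,b.mean(0).round(),len(b),[np.round(v,3) for v in rect(c,b,z)])
for n,d in (("top",dict(hub=(216,220),cap=(367,220))),("side",dict(hub=(247,168),cap=(331,232)))):
    c=cam(n)
    for k,p in d.items(): print(n,k,px2w(c,p,.032 if k=="hub" else .148))
E
```

```text
top base px [[305.0, 397.0], [310.0, 226.0], [132.0, 393.0]]
green [278.  87.] 50 (array([0.94505371, 0.11737918]), 24.157350540161133, 22.495141983032227, np.float64(0.04057383345146724))
green [614. 186.] 341 (array([ 0.64186615, -0.93218115]), 79.69090270996094, 41.838890075683594, np.float64(1.6723987852795914))
green [417. 196.] 280 (array([ 0.59634296, -0.3255914 ]), 66.42759704589844, 41.16175842285156, np.float64(0.27241942508086975))
green [550. 191.] 340 (array([ 0.62195361, -0.73538177]), 80.14928436279297, 41.961463928222656, np.float64(1.6668342100504117))
green [ 35. 194.] 339 (array([0.57273566, 0.84436462]), 80.19969177246094, 40.7473030090332, np.float64(1.5946762285799592))
green [100. 196.] 352 (array([0.57430951, 0.64614783]), 79.68912506103516, 40.76334762573242, np.float64(1.5943711926054152))
green [585. 207.] 322 (array([ 0.57286115, -0.83977106]), 80.17300415039062, 38.56989669799805, np.float64(1.6720039300360952))
green [  6. 212.] 164 (array([0.51638959, 0.9246369 ]), 41.24327850341797, 37.04774856567383, np.float64(1.5939891434216917))
green [521. 212.] 3
[... 9239 characters left out ...]
] 161 [array([ 0.525, -0.188]), np.float64(83.582), np.float64(27.018), np.float64(0.48)]
white [161. 305.] 127 [array([ 0.09 , -0.006]), np.float64(56.324), np.float64(33.876), np.float64(1.511)]
white [171. 331.] 202 [array([ 0.09 , -0.087]), np.float64(87.674), np.float64(40.14), np.float64(1.048)]
white [177. 342.] 49 [array([ 0.083, -0.115]), np.float64(45.449), np.float64(11.445), np.float64(0.2)]
white [130. 367.] 28 [array([-0.019, -0.101]), np.float64(25.776), np.float64(10.878), np.float64(1.611)]
top hub [[0.50563867 0.28463549 0.032     ]]
top cap [[ 0.49742286 -0.16303414  0.148     ]]
side hub [[0.50627888 0.27184712 0.032     ]]
side cap [[ 0.50271808 -0.16058687  0.148     ]]
```

View pics/top0.png

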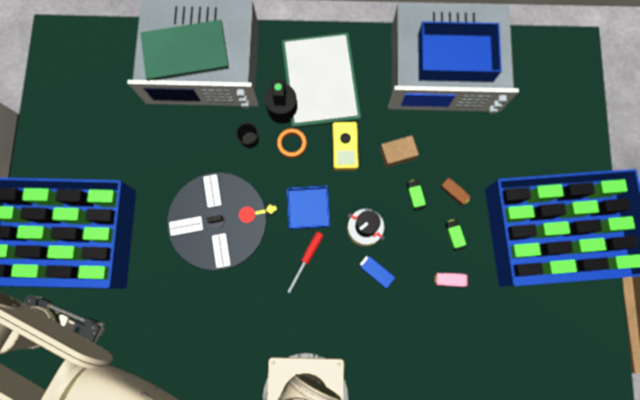

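The bench layout is consistent between views: hub at (0.506,0.284) with yaw about -1.36, tray at (0.554,0.008), and cap near (0.50,-0.162). The packs are at (0.596,-0.326) and (0.474,-0.445). The blue crates of green and black cells are scenery. Next I'll take a close look at the canister with the wrist camera.

Run:
```python
from h import *
for y in np.arange(-3.1,3.2,.3):
    q=kinematics.solve_ik([.5,-.162,.32],down(y)); print(round(y,2),None if q is None else np.round(q,2))
q=kinematics.solve_ik([.5,-.162,.32],down(st()["tcp_rot"][0]*0+1.2))
r.reach([.5,-.162,.32],down(1.2))
c=cam("wrist"); im=eyes.read_camera("wrist"); save("w1.png",im); np.save("w1.npy",im)
print(st()["ee_pos"],st()["joints"],[ (d["at"],d["score"]) for d in finder.place_of("wrist","cap_top")],px2w(c,finder.place_of("wrist","cap_top")[0]["at"],.148))
```

```text
-3.1 None
-2.8 [-0.41 -0.09  1.53 -0.    1.7   2.39]
-2.5 [-0.41 -0.09  1.53 -0.    1.7   2.09]
-2.2 [-0.41 -0.09  1.53 -0.    1.7   1.79]
-1.9 [-0.41 -0.09  1.53 -0.    1.7   1.49]
-1.6 [-0.41 -0.09  1.53 -0.    1.7   1.19]
-1.3 [-0.41 -0.09  1.53 -0.    1.7   0.89]
-1.0 [-0.41 -0.09  1.53 -0.    1.7   0.59]
-0.7 [-0.41 -0.09  1.53 -0.    1.7   0.29]
-0.4 [-0.41 -0.09  1.53 -0.    1.7  -0.01]
-0.1 [-0.41 -0.09  1.53 -0.    1.7  -0.31]
0.2 [-0.41 -0.09  1.53 -0.    1.7  -0.61]
0.5 [-0.41 -0.09  1.53 -0.    1.7  -0.91]
0.8 [-0.41 -0.09  1.53 -0.    1.7  -1.21]
1.1 [-0.41 -0.09  1.53 -0.    1.7  -1.51]
1.4 [-0.41 -0.09  1.53 -0.    1.7  -1.81]
1.7 [-0.41 -0.09  1.53 -0.    1.7  -2.11]
2.0 [-0.41 -0.09  1.53 -0.    1.7  -2.41]
2.3 None
2.6 None
2.9 None
3.2 None
[ 0.5001977  -0.16130603  0.31986891] [-4.09630622e-01 -9.10309048e-02  1.53004027e+00  1.42044032e-04
  1.70280577e+00 -1.61069283e+00] [([317.1, 183.5], 0.58), ([162.7, 218.1], 0.25)] [[ 0.49385497 -0.16625265  0.148     ]]
```

View pics/w1.png

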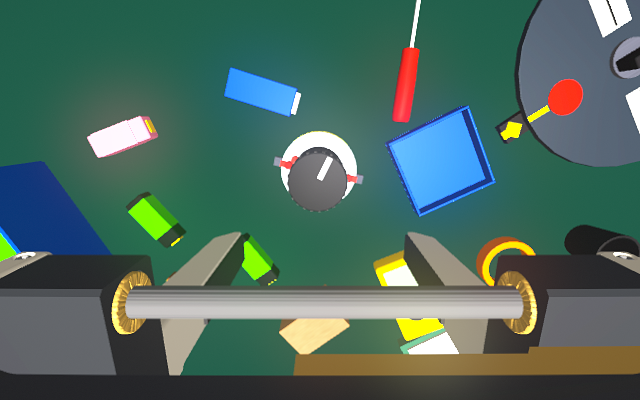

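The wrist picture shows the cap top at about (318,180) with its index line up and to the right. The red catches are at (288,162) and (352,179). I'll fit these points and add a second view.

```bash
cat > capfit.py <<'E'
from h import *
from scipy.optimize import least_squares
def capfit(c,im,guess,z=.148,rad=.034):
    """fit top-face circle: maximise edge along lower outline of dark disc"""
    u=w2px(c,[[*guess,z]])[0]; hsv=cv2.cvtColor(im,cv2.COLOR_RGB2HSV)
    reds=[b for b in blobs(im,(0,170,150),(6,255,255),15) if np.hypot(*(b.mean(0)-u))<60]+[b for b in blobs(im,(174,170,150),(180,255,255),15) if np.hypot(*(b.mean(0)-u))<60]
    R_=[px2w(c,[b.mean(0)],.072)[0][:2] for b in reds]
    g=cv2.GaussianBlur(im.max(2).astype(np.float32),(3,3),0)
    # sidewall+top silhouette: hull of top and bottom circle compared with dark mask
    m=((im.max(2)<110)&(im.max(2)-im.min(2).astype(int)<25)).astype(np.uint8); 
    n,l,s,ce=cv2.connectedComponentsWithStats(m); d=np.hypot(*(ce-u).T)+1e3*(s[:,4]<300); i=d[1:].argmin()+1
    m=cv2.morphologyEx((l==i).astype(np.uint8),cv2.MORPH_CLOSE,np.ones((9,9)))
    a=np.linspace(0,2*np.pi,90)
    def sil(p):
        P=np.concatenate([np.c_[p[0]+rad*np.cos(a),p[1]+rad*np.sin(a),a*0+h] for h in (.062,.148)])
        o=np.zeros(im.shape[:2],np.uint8); cv2.fillConvexPoly(o,cv2.convexHull((w2px(c,P)*16).astype(np.int32)),1,shift=4); return o
    from scipy.optimize import minimize
    f=lambda p:float((sil(p)!=m).sum())
    best=min((minimize(f,np.array(guess)+np.array(o),method="Nelder-Mead",options=dict(initial_simplex=np.array(guess)+np.array(o)+np.array([[0,0],[.004,0],[0,.004]]))) for o in ((0,0),(.004,-.003))),key=lambda s:s.fun)
    w=[b for b in blobs(im,(0,0,190),(180,50,255),8) if np.hypot(*(b.mean(0)-u))<14*2]
    ws=[rect(c,b,.148) for b in w if len(b)<400]
    return best.x,best.fun,int(m.sum()),R_,ws
E
python3 - <<'E'
from capfit import *
c=cam("wrist"); print(capfit(c,np.load("w1.npy"),(.498,-.163)))
r.reach([.5,-.162,.32],down(-1.5))
c=cam("wrist"); im=eyes.read_camera("wrist"); save("w2.png",im); np.save("w2.npy",im); print(capfit(c,im,(.498,-.163)))
for n in("top","side"): print(capfit(cam(n),np.load(n+"0.npy"),(.498,-.163)))
E
```

```text
(array([ 0.49254974, -0.16555582]), np.float64(1826.0), 1353, [array([ 0.46853648, -0.20144166])], [(array([ 0.48070248, -0.15249469]), 27.259164810180664, 6.967435359954834, np.float64(2.3075098415158517)), (array([ 0.51328461, -0.13722012]), 21.128570556640625, 7.126941680908203, np.float64(2.471506036441413))])
(array([ 0.49174016, -0.16603721]), np.float64(362.0), 2844, [array([ 0.51663667, -0.13081536])], [(array([ 0.48046204, -0.15239651]), 27.276317596435547, 6.960058689117432, np.float64(2.3003723700573575))])
(array([ 0.49664468, -0.17057256]), np.float64(70.0), 553, [], [(array([ 0.52008057, -0.13869234]), 31.796585083007812, 10.128362655639648, np.float64(2.2168756119806483)), (array([ 0.45831845, -0.1450701 ]), 95.96341705322266, 46.11373519897461, np.float64(0.9768047441055688)), (array([ 0.48076361, -0.20283691]), 38.36738967895508, 13.999731063842773, np.float64(2.826975857155538)), (array([ 0.48137225, -0.15361807]), 24.21525001525879, 7.724054336547852, np.float64(2.182369632947737))])
(array([ 0.49505096, -0.16549802]), np.float64(106.0), 951, [array([ 0.41460131, -0.04386256]), array([ 0.46807196, -0.19971938])], [(array([ 0.48099786, -0.15458589]), 21.76618194580078, 5.878130912780762, np.float64(2.4676067025523465))])
```

Canister and cap axis agree at (0.4925,-0.166), and the index yaw is 2.30. Now I'll grip the cap.

Run:
```python
from h import *
C=[.4925,-.166]
r.move_l([*C,.2],down(-1.5)); r.move_l([*C,.118],feed=.06)
print(st()["ee_pos"],st()["contact_force"])
r.move_gripper(.066,10); s=st(); print(s["gripper_width"],s["grasp_force"],s["contact_force"],s["torque"],s["ee_pos"],s["joints"])
```

```text
[ 0.49283545 -0.16614804  0.11851176] [-0.12725422 -0.4190483  -0.44642602]
0.06796801108889275 10.001371800899506 [-1.10282375 -4.33074989  0.92342862] [-0.79081512  0.22163901 -0.00511265] [ 0.49270384 -0.16661032  0.11835611] [-4.24120060e-01 -1.53491476e-02  1.82607787e+00 -7.96263228e-04
  1.32988259e+00  1.07624945e+00]
```

Run:
```python
from h import *
r.move_gripper(.05,60); s=st(); print(s["gripper_width"],s["grasp_force"],s["contact_force"])
q0=np.array(kinematics.solve_ik([.4925,-.166,.118],down(-1.5)))
for d in (.15,.3,.45,.6,.8,1.1,1.4,1.7,2.0):
    q=q0.copy(); q[5]-=d; r.move_joints(q); s=st()
    print(d,s["joints"][5].round(3),s["gripper_width"].round(4),s["grasp_force"].round(1),s["contact_force"].round(1),s["torque"].round(2))
im=eyes.read_camera("wrist"); save("w3.png",im)
ims=eyes.read_camera("side"); save("s3.png",cv2.resize(ims[200:320,270:400],(650,600),interpolation=cv2.INTER_CUBIC))
```

```text
0.06683759728056582 60.00153064727783 [-0.65777557 -4.69293384  2.6027621 ]Traceback (most recent call last):
  File "<stdin>", line 6, in <module>
AttributeError: 'float' object has no attribute 'round'
```

Run:
```python
from h import *
q0=np.array(kinematics.solve_ik([.4925,-.166,.118],down(-1.5)))
for d in (.15,.3,.45,.6,.8,1.1,1.4,1.7,2.0):
    q=q0.copy(); q[5]-=d; r.move_joints(q); s=st()
    print(d,round(s["joints"][5],3),round(s["gripper_width"],4),round(s["grasp_force"],1),s["contact_force"].round(1),s["torque"].round(2))
im=eyes.read_camera("wrist"); save("w3.png",im)
ims=eyes.read_camera("side"); save("s3.png",cv2.resize(ims[200:320,270:400],(650,600),interpolation=cv2.INTER_CUBIC))
```

```text
0.15 0.928 0.067 60.0 [ 4.  -1.3  2.7] [-0.25 -0.63 -0.1 ]
0.3 0.78 0.0673 60.0 [2.3 0.4 4.8] [ 0.1  -0.34  0.28]
0.45 0.63 0.0675 60.0 [-0.4 -2.4  5.6] [-0.29  0.04  0.16]
0.6 0.483 0.0674 60.0 [ 2.3 -2.   6.1] [-0.27 -0.35  0.14]
0.8 0.285 0.0668 60.0 [ 4.1 -3.1  4.9] [-0.67 -0.56  0.25]
1.1 -0.017 0.0671 60.0 [ 2.3 -4.8  5.4] [-0.92 -0.36  0.19]
1.4 -0.317 0.0675 60.0 [ 3.7 -4.5  5.4] [-0.95 -0.6   0.21]
1.7 -0.617 0.0674 60.0 [ 2.7 -4.6  4.7] [-1.06 -0.53  0.21]
2.0 -0.917 0.0673 60.0 [ 2.4 -5.5  4.9] [-1.04 -0.58  0.19]
```

View pics/w3.png

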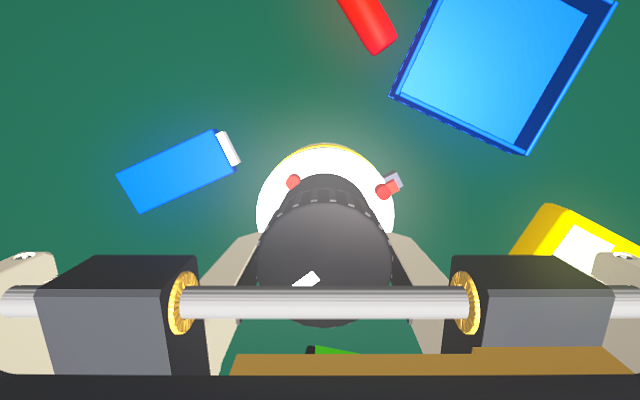

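Run:
```python
from h import *
c=cam("wrist"); P=px2w(c,[[293,287],[318,273],[325,268]],.148); d=P[1]-P[0]; print(P,np.arctan2(d[1],d[0]))
C=np.array([.4925,-.166]); 
for p in ([293,181],[384,192],[393,181]):
    for z in (.064,.072): q=px2w(c,p,z)[0][:2]-C; print(p,z,np.hypot(*q).round(4),np.arctan2(*q[::-1]).round(2))
c=cam("wrist"); im=cv2.imread("pics/w3.png"); print(w2px(c,[[*C,.148]]))
```

```text
[[ 0.48276712 -0.18111728  0.148     ]
 [ 0.49009308 -0.16852767  0.148     ]
 [ 0.49183781 -0.1645544   0.148     ]] 1.0437875206692186
[293, 181] 0.064 0.0364 2.74
[293, 181] 0.072 0.0372 2.7
[384, 192] 0.064 0.0482 0.92
[384, 192] 0.072 0.0476 0.97
[393, 181] 0.064 0.0574 1.01
[393, 181] 0.072 0.0566 1.05
[[324.79318195 270.9680711 ]]
```

View pics/s3.png

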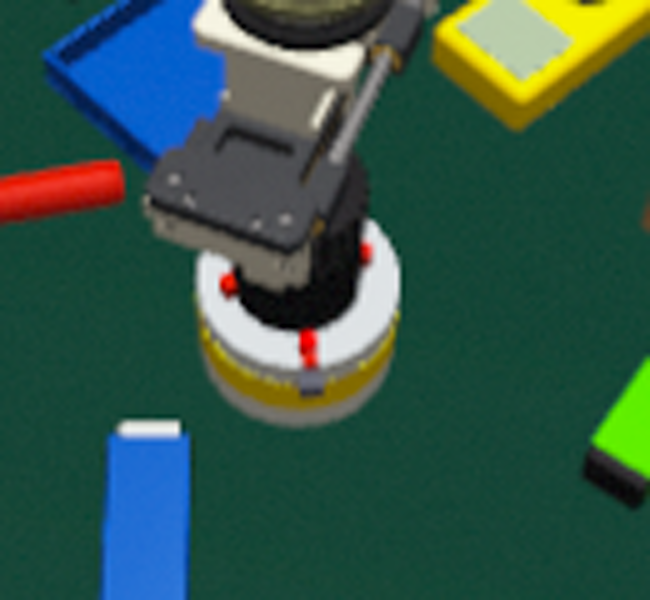

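The index line has turned from 2.30 to about 4.16 rad, a real turn of about 1.87 rad with slight slip. That is inside the lift window. I'll nudge it another 0.1, then lift while watching the force.

Run:
```python
from h import *
s=st(); q=np.array(s["joints"]); q[5]-=.1; r.move_joints(q); s=st(); p=s["ee_pos"].copy(); print(s["contact_force"],p)
for dz in (.004,.010,.03,.068,.11):
    r.move_l([p[0],p[1],p[2]+dz],feed=.05); s=st(); print(dz,s["contact_force"].round(1),round(s["gripper_width"],4))
    if s["contact_force"][2]<-25: break
im=eyes.read_camera("side"); np.save("side4.npy",im); save("s4.png",cv2.resize(im[130:330,230:430],(600,600)))
```

```text
[ 4.74421963 -3.33987809  3.49982026] [ 0.49301098 -0.16696856  0.11842836]
0.004 [ 4.4 -2.3  0.4] 0.0675
0.01 [ 3.7 -2.1  0.4] 0.0673
0.03 [-0.3 -0.2 -1.7] 0.0675
0.068 [ 0.1  1.  -2.1] 0.0669
0.11 [-0.6 -0.5 -1.1] 0.0673
```

View pics/s4.png

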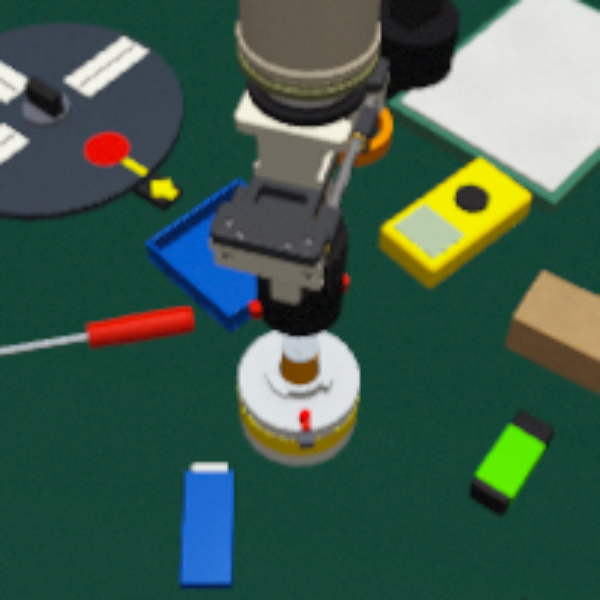

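The cap is off cleanly and the cell is standing in the canister. Now the cap goes to the tray.

Run:
```python
from h import *
T=[.553,.006]; att=st()["tcp_rot"]
r.move_l([*T,.228],att,feed=.15); r.move_l([*T,.075],feed=.1)
z=.075
while z>.0585:
    z-=.002; r.move_l([*T,z],feed=.03); f=st()["contact_force"][2]
    if f>3: break
print(z,st()["contact_force"],st()["ee_pos"])
r.move_gripper(.09,40); print(st()["contact_force"])
r.move_l([*T,.2],feed=.15)
r.reach([.44,-.166,.27],down(-.42))
c=cam("wrist"); im=eyes.read_camera("wrist"); save("w5.png",im); np.save("w5.npy",im)
for n in ("cell","canister"): print(n,[(d["at"],d["score"]) for d in finder.place_of("wrist",n)])
ims=eyes.read_camera("top"); np.save("top5.npy",ims)
for b in blobs(im,(8,150,100),(18,255,255),60): print(b.mean(0),len(b),rect(c,b,.112))
```

```text
0.05899999999999998 [-4.00435776 -0.83975723  7.42572896] [0.5534248  0.00587707 0.06029222]
[-0.65410677  0.04009859 -1.19391187]
cell [([356.6, 161.9], 0.85)]
canister []
[330.07177033 362.28229665] 418 (array([ 0.35120923, -0.37388354]), 64.35107421875, 28.97571563720703, np.float64(2.725677465088303))
```

View pics/w5.png

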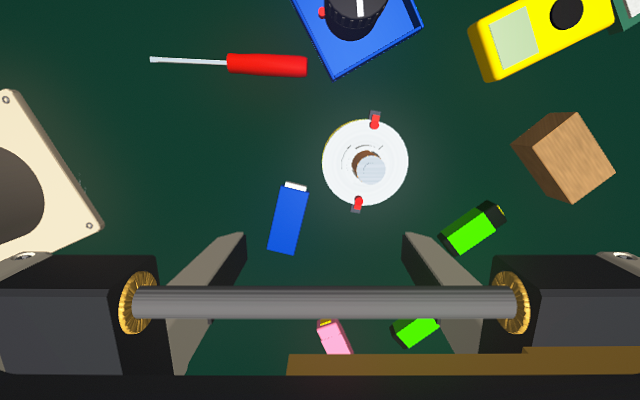

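The wrist picture shows the open canister at (365,162), with the cell's pale top face at (371,170). The cap is standing in the tray at (355,15).

Run:
```python
from h import *
c=cam("wrist"); print(px2w(c,[371,170],.112), w2px(c,[[.4925,-.166,.062],[.4925,-.166,.112]]))
C=[.4925,-.166]
# closing line radial on the platter at the mark: platter x yaw -1.36
r.move_gripper(.06,20)
r.move_l([*C,.2],down(-.4)); r.move_l([*C,.082],feed=.06); print(st()["contact_force"])
r.move_gripper(.02,25); s=st(); print(s["gripper_width"],s["grasp_force"],s["contact_force"],s["ee_pos"])
```

```text
[[ 0.49301515 -0.16548586  0.112     ]] [[364.78463055 164.24486676]
 [370.72712167 170.63773512]]
[ 0.58196836  0.24075534 -0.19118226]
0.031443570026727305 24.946389198303223 [-0.10647202 -0.4646047  -0.34099045] [ 0.49252728 -0.16600091  0.08199386]
```

Run:
```python
from h import *
C=[.4925,-.166]
r.move_l([*C,.26],feed=.1); s=st(); print(s["gripper_width"],s["contact_force"])
r.reach([.44,.23,.3],down(1.78)); print(st()["joints"].round(2))
c=cam("wrist"); im=eyes.read_camera("wrist"); save("w6.png",im); np.save("w6.npy",im)
for nm,lo,hi,z in (("red",(0,150,150),(8,255,255),.032),("yellow",(25,150,120),(35,255,255),.032),("white",(0,0,215),(180,40,255),.032)):
    for b in blobs(im,lo,hi,60): print(nm,b.mean(0).round(),len(b),[np.round(v,4) for v in rect(c,b,z)])
```

```text
0.03182145509022921 [-0.32875831  0.32962521 -1.73090075]
[ 0.38 -0.17  1.64 -0.    1.67 -1.4 ]
red [162. 130.] 1200 [array([4.3e-01, 1.0e-04]), np.float64(97.8118), np.float64(24.2788), np.float64(2.6674)]
red [ 46. 182.] 77 [array([ 0.5348, -0.1583]), np.float64(20.053), np.float64(9.8996), np.float64(1.3132)]
red [287. 222.] 698 [array([0.5223, 0.1929]), np.float64(46.0424), np.float64(41.6169), np.float64(1.7207)]
yellow [248. 224.] 334 [array([0.5397, 0.1395]), np.float64(57.465), np.float64(25.9754), np.float64(1.5451)]
yellow [ 82. 280.] 324 [array([ 0.6827, -0.105 ]), np.float64(74.3333), np.float64(19.1573), np.float64(1.7803)]
yellow [ 94. 338.] 1009 [array([ 0.7892, -0.0891]), np.float64(76.0977), np.float64(62.9473), np.float64(0.2072)]
white [202.  70.] 272 [array([0.3421, 0.0448]), np.float64(95.1581), np.float64(5.3421), np.float64(2.6684)]
white [53. 81.] 109 [array([ 0.3931, -0.1469]), np.float64(28.5027), np.float64(6.2387), np.float64(2.4754)]
white [ 29. 153.] 2984 [array([ 0.5021, -0.1799]), np.float64(111.7574), np.float64(83.8388), np.float64(3.0866)]
white [351. 159.] 1916 [array([0.4143, 0.265 ]), np.float64(95.6619), np.float64(41.0885), np.float64(0.2098)]
white [413. 222.] 1626 [array([0.4862, 0.3755]), np.float64(96.5373), np.float64(39.1559), np.float64(1.7765)]
white [125. 222.] 95 [array([ 0.5732, -0.0437]), np.float64(29.9931), np.float64(6.717), np.float64(1.2578)]
white [324. 266.] 2308 [array([0.5788, 0.2595]), np.float64(98.4105), np.float64(72.396), np.float64(1.7761)]
white [105. 368.] 565 [array([ 0.8464, -0.0664]), np.float64(83.2045), np.float64(24.9035), np.float64(1.7837)]
```

View pics/w6.png

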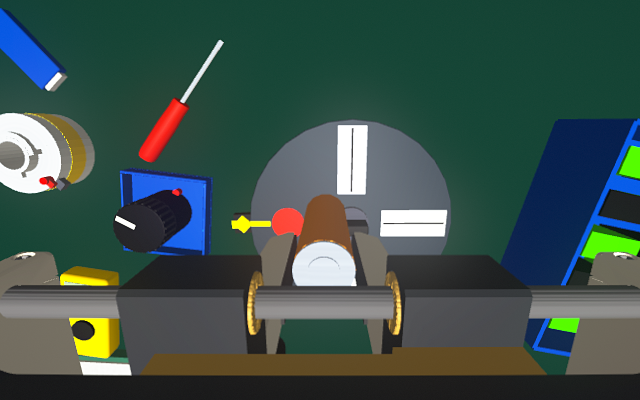

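The bays, mark and earlier views all agree: hub (0.5055,0.2845), yaw -1.361, mark (0.5248,0.1935). I'll lower the cell there with the grip line radial.

Run:
```python
from h import *
M=[.5248,.1935]
r.move_l([*M,.25],feed=.15); r.move_l([*M,.108],feed=.08); z=.108
while z>.100:
    z-=.001; r.move_l([*M,z],feed=.02); s=st()
    if s["contact_force"][2]>.5: break
print(z,s["contact_force"],s["ee_pos"])
r.move_gripper(.05,10); print(st()["contact_force"])
r.move_l([*M,.2],feed=.06)
r.move_l([.44,.2,.30],feed=.15)
c=cam("wrist"); im=eyes.read_camera("wrist"); save("w7.png",im); np.save("w7.npy",im)
for nm,lo,hi,z in (("red",(0,150,150),(8,255,255),.032),("yellow",(25,150,120),(35,255,255),.032),("white",(0,0,215),(180,40,255),.032)):
    for b in blobs(im,lo,hi,300): print(nm,b.mean(0).round(),len(b),[np.round(v,4) for v in rect(c,b,z)])
print([(px2w(c,d["at"],.032),d["score"]) for d in finder.place_of("wrist","cell")])
```

```text
0.10099999999999999 [-0.35435684 -0.38816468  4.68763011] [0.52554556 0.19371821 0.1019383 ]
[-0.48446671  0.47779819 -0.29154553]
red [184. 132.] 1088 [array([ 4.294e-01, -2.000e-04]), np.float64(99.3602), np.float64(25.4622), np.float64(2.67)]
yellow [266. 228.] 306 [array([0.5343, 0.1377]), np.float64(58.1925), np.float64(22.9863), np.float64(1.9585)]
white [223.  76.] 349 [array([0.3424, 0.0439]), np.float64(95.5769), np.float64(6.0816), np.float64(2.6768)]
white [ 43. 157.] 3966 [array([ 0.5015, -0.191 ]), np.float64(112.0905), np.float64(111.1127), np.float64(1.7749)]
white [372. 164.] 2003 [array([0.4152, 0.2648]), np.float64(97.797), np.float64(42.211), np.float64(0.2162)]
white [432. 227.] 1702 [array([0.486 , 0.3755]), np.float64(97.5805), np.float64(40.9684), np.float64(1.7783)]
white [304. 256.] 528 [array([0.5712, 0.198 ]), np.float64(39.7739), np.float64(39.72), np.float64(1.7784)]
white [361. 270.] 392 [array([0.5762, 0.2889]), np.float64(51.4741), np.float64(18.8186), np.float64(0.2346)]
[(array([[0.52420201, 0.19448116, 0.032     ]]), 0.85), (array([[0.41923102, 0.2654681 , 0.032     ]]), 0.6)]
```

View pics/w7.png

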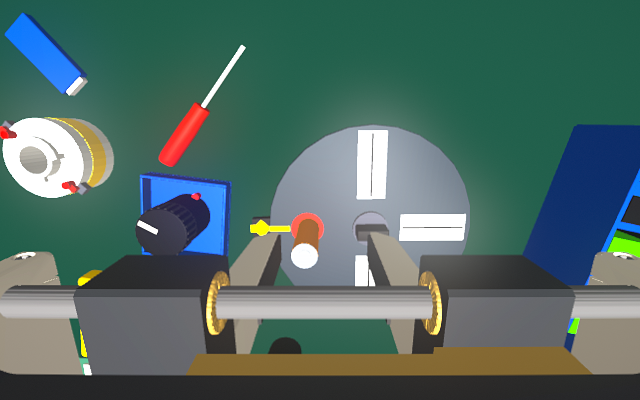

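The cell is standing on the red mark at (305,240), and the platter is unchanged. Next are the packs, so I'll re-look from close by.

Run:
```python
from h import *
r.move_gripper(.09,20); r.reach([.44,.1,.30],down(.5))
r.reach([.49,-.36,.30],down(-1.29)); print(st()["joints"].round(2))
c=cam("wrist"); im=eyes.read_camera("wrist"); save("w8.png",im); np.save("w8.npy",im)
for b in blobs(im,*GREEN,300): print(b.mean(0).round(),len(b),[np.round(v,4) for v in rect(c,b,.026)])
for d in finder.cut_out("wrist","pack0"):
    b=np.c_[np.where(d["pixels"])[::-1]]; print("net",d["score"],b.mean(0).round(),[np.round(v,4) for v in rect(c,b,.026)])
```

```text
[-0.72  0.13  1.34  0.    1.67  0.57]
[323.  90.] 1289 [array([ 0.5958, -0.3251]), np.float64(60.4266), np.float64(36.5985), np.float64(0.2704)]
[617. 170.] 1319 [array([ 0.6121, -0.7692]), np.float64(77.8133), np.float64(40.7956), np.float64(1.6709)]
[532. 198.] 1689 [array([ 0.5383, -0.6631]), np.float64(93.7607), np.float64(46.8995), np.float64(1.6696)]
[377. 198.] 1022 [array([ 0.4731, -0.4443]), np.float64(61.3514), np.float64(36.5717), np.float64(0.2982)]
[577. 240.] 1236 [array([ 0.4907, -0.7462]), np.float64(160.5996), np.float64(45.0174), np.float64(1.4756)]
[486. 265.] 451 [array([ 0.4158, -0.6448]), np.float64(62.1571), np.float64(39.1502), np.float64(3.1377)]
net 0.93 [409. 102.] [array([ 0.6125, -0.4442]), np.float64(91.8957), np.float64(40.868), np.float64(0.8527)]
net 0.78 [376. 191.] [array([ 0.4806, -0.4407]), np.float64(96.5581), np.float64(39.2644), np.float64(0.3149)]
net 0.64 [339. 268.] [array([ 0.3497, -0.4235]), np.float64(92.5395), np.float64(45.5916), np.float64(1.5335)]
net 0.63 [322.  84.] [array([ 0.6012, -0.3235]), np.float64(90.2788), np.float64(33.7597), np.float64(0.2713)]
```

View pics/w8.png

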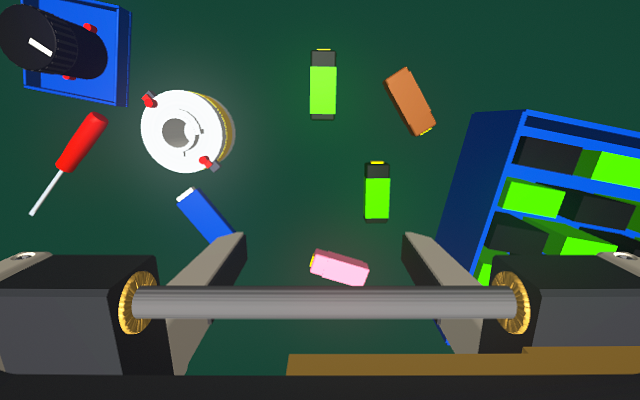

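Candidates in the wrist picture are green at (323,85) and (377,190), pink at (340,268), and brown at (410,102). Only the two lime-green blocks fit the description. The enlarged picture confirms each has a long black end at the top, so the pack centre sits several mm beyond the green centre. I'll take a closer picture of each to find the true ends.

```bash
cat > packs.py <<'E'
from h import *
def look(P,yaw,h=.19,n=None):
    """hover so that P is in mid-picture; returns camera, picture"""
    s=down(yaw); i=np.array(eyes.camera_info("wrist")["mount"]); Rt=R.from_quat(s).as_matrix()
    o=Rt@i[:3,3]; d=Rt@i[:3,2]; k=(h+o[2]-.026)/-d[2]
    t=np.array(P[:2])-(o+d*k)[:2]
    r.reach([*t,h],s); r.wait(.2)
    c=cam("wrist"); im=eyes.read_camera("wrist")
    if n: save(n+".png",im); np.save(n+".npy",im)
    return c,im
def profile(c,im,P,yaw):
    """rectified top-face patch, 1 px = 0.5 mm, length along columns, centred on P"""
    u=np.array([np.cos(yaw),np.sin(yaw)]); v=np.array([-u[1],u[0]])
    L,W=np.meshgrid(np.arange(-65,65,.5)/1e3,np.arange(30,-30,-.5)/1e3)
    Q=np.array(P[:2])+L[...,None]*u+W[...,None]*v
    px=w2px(c,np.concatenate([Q.reshape(-1,2),np.full((Q.size//2,1),.026)],1)).reshape(*L.shape,2).astype(np.float32)
    return cv2.remap(im,px,None,cv2.INTER_LINEAR)
E
python3 - <<'E'
from packs import *
out=[]
for n,P,yaw in (("A",(.6012,-.3235),.271),("B",(.479,-.4425),.298)):
    c,im=look(P,yaw-np.pi/2,.19,"p"+n)
    g=[rect(c,b,.026) for b in blobs(im,*GREEN,300)]; g=min(g,key=lambda q:np.hypot(*(q[0]-P))); print(n,g)
    pr=profile(c,im,P,g[3]); out.append(pr)
    d=finder.cut_out("wrist","pack0"); 
    for x in d[:3]: b=np.c_[np.where(x["pixels"])[::-1]]; print(x["score"],rect(c,b,.026))
o=cv2.resize(np.concatenate(out),None,fx=2.5,fy=2.5,interpolation=cv2.INTER_CUBIC); o=np.clip(o.astype(float)*1.6,0,255).astype(np.uint8)
for k in range(-60,61,10): cv2.line(o,(int((k+65)*5),290),(int((k+65)*5),310),(255,255,255),1+2*(k==0))
save("pp.png",o)
E
```

```text
A (array([ 0.59554718, -0.32548553]), 60.58415603637695, 35.57647705078125, np.float64(0.2687502049547426))
0.78 (array([ 0.61682739, -0.4419902 ]), 96.34677124023438, 37.44258499145508, np.float64(0.8715387746463338))
0.7 (array([ 0.48438641, -0.43726703]), 100.8208999633789, 37.63336944580078, np.float64(0.3343023838694163))
0.68 (array([ 0.60349963, -0.3230997 ]), 92.26341247558594, 34.139583587646484, np.float64(0.2550623392553055))
B (array([ 0.47347214, -0.44440942]), 60.55760192871094, 35.36499786376953, np.float64(0.2932529514591529))
0.85 (array([ 0.37208701, -0.40728754]), 62.31476593017578, 18.446758270263672, np.float64(1.87245541307683))
0.84 (array([ 0.613086  , -0.44537656]), 90.71932983398438, 37.818748474121094, np.float64(0.8484506327339463))
0.79 (array([ 0.48108856, -0.44119202]), 91.79227447509766, 35.34016418457031, np.float64(0.2858836185382538))
```

View pics/pp.png

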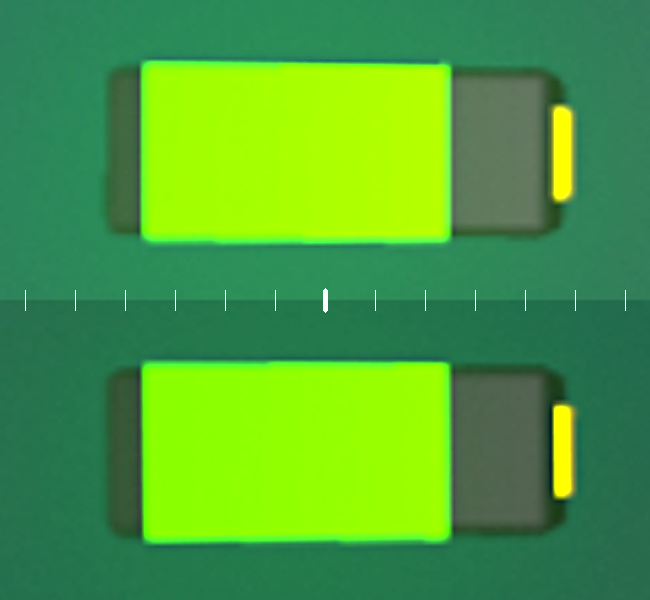

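Both bodies span about 90 mm. The corrected centres are A (0.6029,-0.3230) and B (0.4807,-0.4420). I'll take A to bay1.

```bash
cat >> packs.py <<'E'
OFF=.0078
def centre(c,im,near):
    g=[rect(c,b,.026) for b in blobs(im,*GREEN,300)]; g=min(g,key=lambda q:np.hypot(*(q[0]-near)))
    if abs(g[1]-60.6)>3 or abs(g[2]-35.5)>3: print("ODD")
    return g
def carry(P,yaw,bay,gyaw):
    """P, yaw: pack centre and length yaw; bay: goal; gyaw: closing line there"""
    r.move_gripper(.065,25)
    r.reach([*P,.12],down(yaw-np.pi/2)); r.move_l([*P,.005],feed=.08)
    print("at",st()["contact_force"].round(1)); r.move_gripper(.02,30); s=st(); print("grip",s["gripper_width"],s["contact_force"].round(1))
    r.move_l([*P,.25],feed=.15); print("held",st()["gripper_width"])
    r.reach([*bay,.25],down(gyaw)); r.move_l([*bay,.045],feed=.1); z=.045
    while z>.034:
        z-=.001; r.move_l([*bay,z],feed=.02); s=st()
        if s["contact_force"][2]>.8: break
    print("down",z,s["contact_force"].round(1),s["ee_pos"].round(4))
    r.move_gripper(.052,10); r.move_l([*bay,.2],feed=.06)
E
python3 - <<'E'
from packs import *
c,im=look((.6029,-.323),.27-np.pi/2)
g=centre(c,im,(.5955,-.3255)); print(g)
P=g[0]+OFF*np.array([np.cos(g[3]),np.sin(g[3])]); print(P)
carry(P,g[3],(.4861,.3755),.21)
r.reach([.40,.22,.30],down(1.78))
c=cam("wrist"); im=eyes.read_camera("wrist"); save("w9.png",im); np.save("w9.npy",im)
for b in blobs(im,*GREEN,300): print("green",b.mean(0).round(),[np.round(v,4) for v in rect(c,b,.058)])
for b in blobs(im,(0,0,215),(180,40,255),300): print("white",b.mean(0).round(),[np.round(v,4) for v in rect(c,b,.032)])
E
```

```text
(array([ 0.59549524, -0.32527808]), 60.2674674987793, 36.25149917602539, np.float64(0.2677266189897707))
[ 0.60301736 -0.32321467]
at [-0.1 -0.3 -0. ]
grip 0.034024895674470736 [ 0.3  0.3 -0.3]
held 0.033696270459997665
down 0.03599999999999999 [-0.5 -1.9  5.4] [0.4869 0.3758 0.0371]
white [205. 102.] [array([0.3406, 0.0445]), np.float64(96.5246), np.float64(6.5578), np.float64(2.6753)]
white [ 34. 184.] [array([ 0.5047, -0.1788]), np.float64(113.1649), np.float64(108.4632), np.float64(3.0862)]
white [344. 181.] [array([0.4146, 0.2431]), np.float64(109.7675), np.float64(105.3532), np.float64(1.6558)]
white [283. 278.] [array([0.5745, 0.1921]), np.float64(36.3847), np.float64(25.9046), np.float64(1.7778)]
white [ 37. 310.] [array([ 0.7233, -0.1878]), np.float64(118.1278), np.float64(50.2743), np.float64(1.7824)]
white [326. 311.] [array([0.628 , 0.2697]), np.float64(362.0929), np.float64(50.2007), np.float64(1.7762)]
white [608. 310.] [array([0.5235, 0.7218]), np.float64(106.4878), np.float64(27.8778), np.float64(1.7699)]
```

View pics/w9.png

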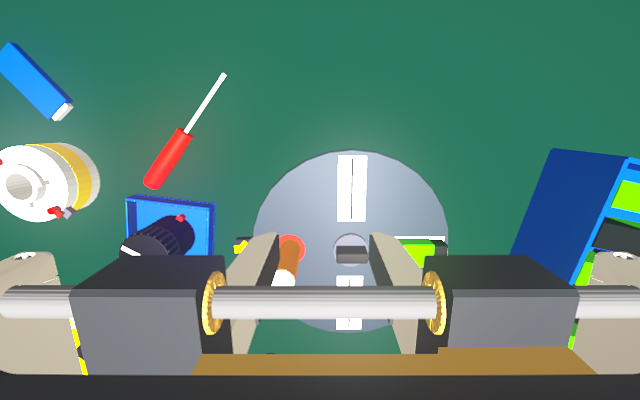

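Pack A is on bay1 (partly hidden at (420,250)), and the platter still looks aligned. Now B to bay2, with a platter check from the top camera first.

Run:
```python
from packs import *
r.reach([.44,.1,.30],down(.5))
c,im=look((.4807,-.442),.295-np.pi/2)
g=centre(c,im,(.4735,-.4444)); print(g)
P=g[0]+OFF*np.array([np.cos(g[3]),np.sin(g[3])]); print(P)
t=cam("top"); it=eyes.read_camera("top"); np.save("top10.npy",it)
B=[rect(t,b,.032) for b in blobs(it,(0,0,205),(180,40,255),300)]; B=[b for b in B if np.hypot(*(b[0]-[.5055,.2845]))<.15]; print(B)
for b in blobs(it,*GREEN,50):
    q=rect(t,b,.058)
    if np.hypot(*(q[0]-[.5055,.2845]))<.15: print("green",q)
b2=min(B,key=lambda b:b[0][0]); b0=max(B,key=lambda b:b[0][0]); d=b0[0]-b2[0]; a=np.arctan2(d[1],d[0]); print("platter y yaw",a)
yy=np.array([np.cos(a),np.sin(a)]); bay=np.array([.5055,.2845])-.093*yy; print(bay)
if abs(a-.21)<.05: carry(P,g[3],bay,a+np.pi/2)
r.reach([.38,.05,.30],down(.5))
r.reach([.45,-.25,.3],down(-.4))
it=eyes.read_camera("top"); np.save("top11.npy",it); iS=eyes.read_camera("side"); np.save("side11.npy",iS)
o=cv2.resize(it[160:290,155:345],(760,520),interpolation=cv2.INTER_CUBIC); save("f1.png",o)
B=[(np.round(q[0],4),q[1:]) for q in (rect(t,b,.058) for b in blobs(it,*GREEN,50)) if np.hypot(*(q[0]-[.5055,.2845]))<.15]; print(B)
S=cam("side"); print([(np.round(q[0],4),q[1:]) for q in (rect(S,b,.058) for b in blobs(iS,*GREEN,50)) if np.hypot(*(q[0]-[.5055,.2845]))<.15])
print(st()["t"])
```

```text
(array([ 0.47355991, -0.44439044]), 60.32767868041992, 35.655174255371094, np.float64(0.2964938520582112))
[ 0.48101957 -0.44211152]
[(array([0.59718823, 0.3037121 ]), 97.42752838134766, 42.14840316772461, np.float64(0.20287501788935597)), (array([0.41555365, 0.26497601]), 97.90908813476562, 42.26784133911133, np.float64(0.2136424944269258))]
green (array([0.48752408, 0.36962335]), 65.28221130371094, 37.41556930541992, np.float64(1.7774314285378219))
platter y yaw 0.2101160934160096
[0.41454538 0.26510267]
at [0.6 0.3 0.3]
grip 0.03370077515710343 [ 0.3 -0.8  1.1]
held 0.03417944443890006
down 0.03599999999999999 [-4.6 -1.8 10.2] [0.4146 0.2653 0.037 ]
[(array([0.4878, 0.3695]), (64.99018859863281, 37.336429595947266, np.float64(1.7633092012645928))), (array([0.4215, 0.2677]), (65.34063720703125, 36.828880310058594, np.float64(0.20417026293027282)))]
[(array([0.4872, 0.3681]), (63.30228805541992, 39.731685638427734, np.float64(1.7802494358005323))), (array([0.4207, 0.2653]), (61.962032318115234, 39.91162109375, np.float64(0.2099133365315151)))]
84.6
```

View pics/f1.png

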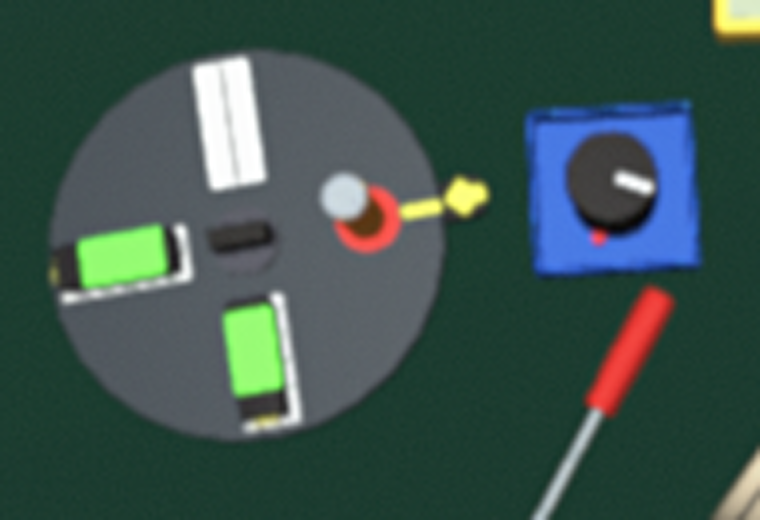

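Both packs are centred on their bays to about 1 mm, with the green centre offset outward allowed for. Last check is the platter's yellow line against the base arrow, close up.

Run:
```python
from packs import *
H=np.array([.5055,.2845]); r.reach([.42,.0,.30],down(.3))
A=H+.165*np.array([np.cos(-1.361),np.sin(-1.361)])
r.move_gripper(.09,20)
c,im=look(A,.21,.25,"w12"); print(st()["ee_pos"])
for b in blobs(im,(22,140,120),(38,255,255),30):
    for z in (.02,.032):
        q=px2w(c,b,z)[:,:2]-H; rr=np.hypot(*q.T)
        if rr.mean()<.25:
            a=np.arctan2(q[:,1],q[:,0]); print(z,len(b),b.mean(0).round(),[(round(lo,3),round(float(a[(rr>lo)&(rr<lo+.01)].mean()),4)) for lo in np.arange(.11,.2,.01) if ((rr>lo)&(rr<lo+.01)).sum()>3])
p=profile(c,im,A,-1.361); save("arr.png",cv2.resize(p,None,fx=2.5,fy=2.5,interpolation=cv2.INTER_CUBIC))
for d in blobs(im,(0,150,120),(6,255,255),100): print("red",len(d),px2w(c,[d.mean(0)],.032))
```

```text
[0.53425433 0.15257616 0.25115475]
0.02 411 [327. 194.] [(np.float64(0.12), -1.3618), (np.float64(0.13), -1.3619), (np.float64(0.14), -1.362), (np.float64(0.15), -1.3262), (np.float64(0.16), -1.3169), (np.float64(0.17), -1.3154), (np.float64(0.18), -1.3213)]
0.032 411 [327. 194.] [(np.float64(0.12), -1.3618), (np.float64(0.13), -1.3619), (np.float64(0.14), -1.3572), (np.float64(0.15), -1.32), (np.float64(0.16), -1.3162), (np.float64(0.17), -1.3179)]
red 110 [[0.5105633  0.20373253 0.032     ]]
red 218 [[ 0.4555541  -0.00847345  0.032     ]]
```

View pics/arr.png

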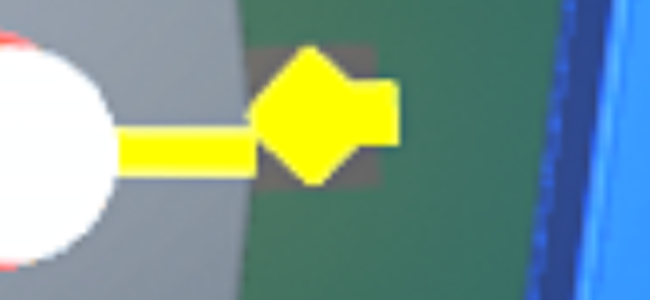

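The line is at -1.362 and the arrow at -1.317, so the disc needs +0.045 rad to line up. I'll turn it with the grip bar.

```bash
cat > turn.py <<'E'
from packs import *
H=np.array([.5055,.2845])
def turn(cur,d):
    r.move_gripper(.034,8)
    r.reach([*H,.25],down(cur+np.pi/2)); r.move_l([*H,.046],feed=.06); print(st()["contact_force"].round(1))
    r.move_gripper(.008,12); s=st(); print("grip",s["gripper_width"],s["contact_force"].round(1))
    q0=np.array(s["joints"])
    for k in np.linspace(0,1,7)[1:]:
        q=q0.copy(); q[5]-=d*k; r.move_joints(q); r.wait(.1)
    r.wait(.5); print(st()["contact_force"].round(1),st()["torque"].round(2))
    r.move_gripper(.034,8); r.wait(.3); r.move_l([*H,.25],feed=.08)
def check():
    A=H+.165*np.array([np.cos(-1.34),np.sin(-1.34)]); c,im=look(A,.23,.25)
    for b in blobs(im,(22,140,120),(38,255,255),30):
        q=px2w(c,b,.032)[:,:2]-H; rr=np.hypot(*q.T)
        if rr.mean()<.25:
            a=np.arctan2(q[:,1],q[:,0]); print(len(b),[(round(lo,3),round(float(a[(rr>lo)&(rr<lo+.01)].mean()),4)) for lo in np.arange(.11,.2,.01) if ((rr>lo)&(rr<lo+.01)).sum()>3])
    return c,im
E
python3 - <<'E'
from turn import *
turn(-1.362,.045)
c,im=check(); p=profile(c,im,H+.165*np.array([np.cos(-1.317),np.sin(-1.317)]),-1.317); save("arr2.png",cv2.resize(p,None,fx=2.5,fy=2.5))
E
```

```text
[ 0.1  0.1 -0.3]
grip 0.016116457227204197 [ 5.4  1.4 -3.3]
[-0.3 -0.6  0.4] [-0.17 -0.01  0.04]
403 [(np.float64(0.12), -1.3138), (np.float64(0.13), -1.3142), (np.float64(0.14), -1.3151), (np.float64(0.15), -1.3168), (np.float64(0.16), -1.3171), (np.float64(0.17), -1.3194)]
```

View pics/arr2.png

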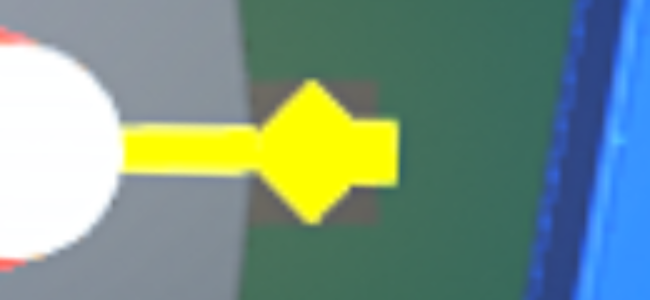

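The line and arrow now agree within 0.003 rad. One final overall check with the arm clear.

Run:
```python
from turn import *
r.reach([.40,-.05,.32],down(0)); r.reach([.4,-.25,.3],down(-.4))
t=cam("top"); it=eyes.read_camera("top")
a=-1.315; x=np.array([np.cos(a),np.sin(a)]); y=np.array([-x[1],x[0]])
for b in blobs(it,*GREEN,50):
    q=rect(t,b,.058); d=q[0]-H
    if np.hypot(*d)<.2: print("pack green centre in platter frame",(d@x).round(4),(d@y).round(4),"yaw rel",round((q[3]-a),3))
for b in blobs(it,(0,0,205),(180,40,255),300):
    q=rect(t,b,.032)
    if np.hypot(*(q[0]-H))<.15: print("white",q[0],q[3]-a)
save("f2.png",cv2.resize(it[120:300,150:500],(800,411),interpolation=cv2.INTER_CUBIC)); print(st()["t"])
```

```text
pack green centre in platter frame -0.0868 0.0004 yaw rel 3.142
pack green centre in platter frame -0.001 -0.0859 yaw rel 1.578
white [0.59633295 0.30785153] 1.568151571107444
101.9083
```

View pics/f2.png

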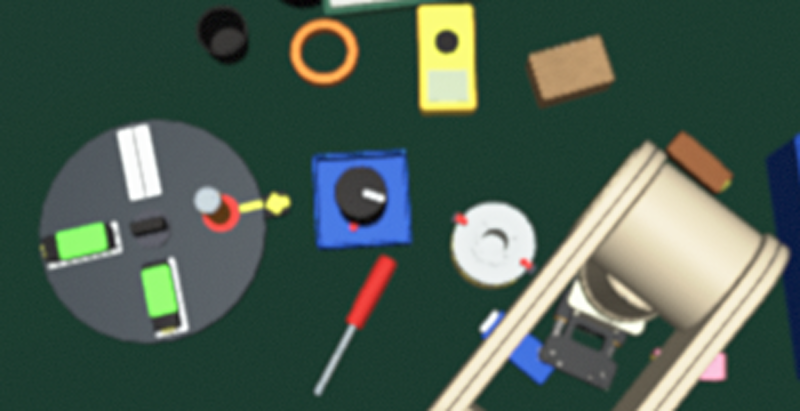

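The packs are on bay1 and bay2, the cell is on the red mark, the cap is in the tray, the line is on the arrow, and the bystanders in view haven't moved. I'm handing it in.

```bash
python3 -c "
from h import *
print(r.sign_off())"
```

```text
the job is handed in; nothing more can be done
None
```

The job is handed in with no verdict returned: cap in the tray, cell upright on the red mark, the two green packs present laid on bay1 and bay2, and the turntable's yellow line within about 0.003 rad of its arrow.

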